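Count along the coaster rack and push the stack into the third gap

TASK

Count the gaps of the low wooden coaster rack by touch: starting from its red end, run one fingertip along the steel rail so that it touches the rail over the first, then the second, then the third gap. Then push the stack of coasters flat along the worktop into that third gap until it is fully home against the back wall, and let go of it. Never lift or tip the coasters, and leave everything else where it stands.

Things in the scene. Friction and masses are not known exactly. Their poses are not given: they have to be found in the camera images.
- rack: Low wooden rack fixed on the worktop, open in front, no floor. Origin mid-footprint at worktop height; x points from the open front to the back wall, y left along the row of four gaps, z up; yaw varies. Gaps a, b, c, d from the left are centred at y = +168, +56, -56, -168 mm, each 104 mm wide between 8 mm dividers. A flat steel rail lies over the dividers along y at x = 0, its top 40 mm up.
- rack_back (a point): Middle of the rack's back wall, on its inner face at worktop height (rack x = +37 mm): what the coasters are pushed against. Back wall and dividers are 34 mm high; the dividers' round noses, the rack's front, are at rack x = -43 mm, so a gap is 80 mm deep. The space under the rail is 34 mm high.
- end_red: Red end cheek of the rack, 90 x 14 x 46 mm high, rounded; origin at the middle of its underside. At either the left (rack y = +227 mm) or the right end (y = -227 mm). Gaps are counted from this end: red at left makes gap c the third, red at right makes gap b the third.
- end_black: Black end cheek of the rack, same size, at the opposite end.
- rail_a: Leftmost of the four lengths of the steel rail of the rack, over the gap at rack y = +168 mm. 16 mm deep (x), 112 mm long (y), 6 mm thick; origin at the centre of its underside, 34 mm above the worktop, so the top to touch is 6 mm above the origin. Fixed to the rack, rigid.
- rail_b: Second from the left of the four lengths of the steel rail of the rack, over the gap at rack y = +56 mm. 16 mm deep (x), 112 mm long (y), 6 mm thick; origin at the centre of its underside, 34 mm above the worktop, so the top to touch is 6 mm above the origin. Fixed to the rack, rigid.
- rail_c: Third from the left of the four lengths of the steel rail of the rack, over the gap at rack y = -56 mm. 16 mm deep (x), 112 mm long (y), 6 mm thick; origin at the centre of its underside, 34 mm above the worktop, so the top to touch is 6 mm above the origin. Fixed to the rack, rigid.
- rail_d: Rightmost of the four lengths of the steel rail of the rack, over the gap at rack y = -168 mm. 16 mm deep (x), 112 mm long (y), 6 mm thick; origin at the centre of its underside, 34 mm above the worktop, so the top to touch is 6 mm above the origin. Fixed to the rack, rigid.
- coasters: Stack of round pulp coasters, cream with a dark red ring, moving as one flat disc 93 mm in diameter and 12 mm high, about 60 g, lying loose on the worktop in front of the rack. Origin at the centre of its underside, z axis up. Pushed fully home in a gap, its centre is at rack x = -9.5 mm and it sticks out 13 mm beyond the dividers' noses.
- tape: Bystander: roll of masking tape, 96 mm across, 25 mm high, lying in the rack's gap a. Origin at the centre of its underside.
- tealight: Bystander: tealight candle in a metal cup, 38 mm across, 18 mm high, standing in the rack's gap d. Origin at the centre of its underside.
- jigger: Bystander: steel double-cone jigger, 43 mm across, 73 mm high, on the worktop to the right. Origin at the centre of its underside.
- cup: Bystander: small steel cup, 65 mm across, 57 mm high, on the worktop to the left. Origin at the centre of its underside.
There are look-alikes about, which are no part of the job. What is meant by the coasters is not green, pink or turquoise, and is the larger of those in its own colour.

How it is judged (in metres and radians):
On the way, in this order (a step that is already met when the one before it is completed fails the run):
1. a fingertip touches the rail over the first gap from the red end (((y of end_red in the frame of rack above 0 m and contact force between the fingers and rail_a above 0.3 N) or (y of end_red in the frame of rack below 0 m and contact force between the fingers and rail_d above 0.3 N))), for 0.05 s.
2. then over the second gap (((y of end_red in the frame of rack above 0 m and contact force between the fingers and rail_b above 0.3 N) or (y of end_red in the frame of rack below 0 m and contact force between the fingers and rail_c above 0.3 N))), for 0.05 s.
3. then over the third gap (((y of end_red in the frame of rack above 0 m and contact force between the fingers and rail_c above 0.3 N) or (y of end_red in the frame of rack below 0 m and contact force between the fingers and rail_b above 0.3 N))), for 0.05 s.
4. then the coasters are pushed home in the third gap (x of coasters in the frame of rack above -0.0185 m and height (world z) of coasters below 0.005 m and angle between coasters's own z axis and vertical below 0.06 rad and linear speed of coasters below 0.01 m/s and ((y of end_red in the frame of rack above 0 m and y of coasters in the frame of rack between -0.068 and -0.044 m) or (y of end_red in the frame of rack below 0 m and y of coasters in the frame of rack between 0.044 and 0.068 m))), for 0.2 s.
At the end, for the whole second after the job is handed in: The coaster stack lies flat (underside below 5 mm, tilt under 0.06 rad) and at rest in the third gap counted from the red end: within 12 mm of the gap's centre line and within 9 mm of touching the back wall (all of step 4).
It fails at once if the coasters are lifted more than 10 mm or tipped more than 0.2 rad (height (world z) of coasters above 0.01 m or angle between coasters's own z axis and vertical above 0.2 rad).
It fails at once if the tape or the tealight in the rack is moved more than 20 mm or tipped (distance of any of tape, tealight from where it was at the start of the episode above 0.02 m or angle between any of tape, tealight's own z axis and vertical above 0.3 rad).
It fails at once if the jigger or the small cup is moved more than 20 mm or tipped (distance of any of jigger, cup from where it was at the start of the episode above 0.02 m or angle between any of jigger, cup's own z axis and vertical above 0.3 rad).
It also fails if it takes over 64 s, if anything falls off the work surface, if the arm or the gripper's body presses on something with over 40 N, if the wrist force passes 120 N, or if a joint passes its speed limit or range.

ROBOT

A 6-joint arm with a two-finger parallel gripper is mounted at the origin on a cart in front of the work surface, level with it; the furniture and walls round the work are solid. World frame = base frame: x ahead of the robot, y to its left, z up, the work surface at z = 0. Lengths are in m, angles in degrees, forces in N, time in s.
With the tool pointing down it reaches from about 0.25 to 0.725 m from the base axis. Payload 9.7 kg.
Tool frame: the origin (TCP) lies midway between the tips of the shut fingers; the grasp point (between the pads) lies 19 mm behind it; x points along the fingers, y is the direction in which the jaws open and shut, and the axes are right-handed (so a half turn about x gives the same grasp; the last joint's range is limited). The gripper opens to 85 mm and grips with 20 to 120 N. Pads are 22 mm wide; open, the fingers measure 114 mm over their backs; the gripper's body (76 mm by 85 mm) begins 54 mm behind the grasp point. The pads swing forward as they close: fully open they stand 13 mm farther back than shut.
Start: joints at [0, 4.979, 10.078, 95.1, 0, 90], TCP at [0.55, -0, 0.231] pointing down, gripper open.
Joint ranges: [-179.16, 179.16], [-48.56, 103.87], [-65.8, 70.77], [-126.05, 130.52], [-82.76, 87.17], [-180, 180]. Speed limits (degrees/s): [127.2, 127.2, 147.25, 180, 180, 180].

INTERFACE

Orientations are given as [roll, pitch, yaw] about the fixed x, y, z axes, in that order (R = Rz(yaw) Ry(pitch) Rx(roll)).
In Python, from workcell import bot, cams gives the robot as it stands.
- The arm moves only by the tool apply_moves, never from a script. Its argument "commands" is a list of rows, each a list of 5 numbers: the shift along the tool's x, y, z in m, then the turn about the tool's x in rad, then the opening, from -1 (shut) to 1 (fully open). In form: [[tx, ty, tz, roll, hand], ...]. A call has 1 to 12 rows; each row is the pose to reach, as a shift and turn from the pose measured when the call began, along the tool's axes at that moment; what a row does not reach only later rows make up. A row lasts 1/10 s, in which the tool goes at most 50 mm and 8.59 degrees, less where a joint would pass 70% of its speed; a pose out of reach is approached as far as the arm can. A call with a gripper value outside its range is refused whole. The fingers move at their own pace and stop on an object; "newtons" is the grip in N (left out, the last holds). Time passes only in rows, so rows that repeat a pose let the fingers close. It gives the time, the measured TCP pose, the force and the opening at its end, in the units of the state.
- bot.get_obs(): the state, without advancing time (a new reading comes with each control period).
- cams.camera(name): name is "scene" or "side" or "wrist"; returns a dict with "frame" (400x640x3 uint8, blue, green, red), "depth" (400x640 float32, m along the optical axis (not along the pixel's ray), 0 where there is no reading), "camera_matrix" (3x3 intrinsics, pixels), "D" ([k1, k2, p1, p2, k3] as OpenCV has them; the pictures are not rectified), "R" (3x3) and "t" (3): a world point X has camera coordinates R X + t; the wrist camera has in their place "mount" (4x4, takes a point from camera to tool coordinates, whose origin is the TCP and whose axes are the tool frame's). Camera axes: x right, y down, z forward; pixel columns grow to the right and rows downward; lengths in m; the calibration is good to about 2 mm. A picture is of the moment at which its call begins: read the wrist's pose just before it.
- bot.job_done(): hands the job in, once; it reports no verdict.
Trained networks look in the newest picture that a camera, given by its name, has taken for a name from the list of things; names that differ only in an ending like _2 or _b are one class to them, and where a whole thing is asked for, a point or a joint stands for the part that bears it (a point fixed in the world has none). Each returns a list of dicts, best first, with "confidence" (0 to 1); they miss things now and then, are a little off and sometimes report something else, mostly with a low value. They report only what shows in the picture. A call takes as long as a camera call. They do not tell look-alikes from the thing itself.
- cams.spot_in(name, camera): "rect" ([left, top, right, bottom] in pixels, round what is visible of it).
The state is a dict: "time": time; "q": joint angles; "qd": joint speeds; "joint_efforts": joint torques, N m; "ee_pos": TCP position; "tcp_rot": TCP orientation; "wrist_force": force on the tool from outside, world axes, zero at the start; "torque": the same for the moment, N m; "opening": finger opening in m.
Only numpy, scipy, OpenCV 4.12 (cv2) and the standard library are available. Lean on these libraries where they do the work, as an engineer would, in place of code of your own. Each camera call takes 0.05 s, during which the arm holds its last target. There are 200 camera calls.

## Working session

There is one attempt and no reset: what is moved stays moved. The work goes in short steps, Python scripts to look and compute and a tool call to move; the robot and the scene stay as the last step left them, time stands still between calls to the robot, and variables do not carry over. Pictures are saved under pics/ and viewed, about 8 in all and at most 12, crops included, and the job is handed in when it is done.

Besides the shell and the picture viewer there is one more tool, called after "Call:" as name(argument=value, ...), one argument or row to a line, values as JSON. apply_moves: Moves the arm, as the interface text tells. Its arguments: {"type":"object","properties":{"commands":{"type":"array"},"newtons":{"type":"number"}},"required":["commands"]}

```bash
mkdir -p pics; ls; python3 - <<'E'
from workcell import bot, cams
import cv2, numpy as np
o=bot.get_obs(); print(o['time'],o['ee_pos'],o['tcp_rot'],o['opening'])
for c in ['scene','side']:
    d=cams.camera(c); cv2.imwrite(f'pics/{c}1.png',d['frame']); np.savez(f'{c}1.npz',**d)
    for n in ['rack','end_red','end_black','coasters','tape','tealight','jigger','cup']:
        for r in cams.spot_in(n,c)[:4]: print(c,n,[round(float(v)) for v in r['rect']],round(r['confidence'],2))
E
```

```text
pics
0.0 [5.49773691e-01 1.97253583e-05 2.30584259e-01] [ -89.97546817   89.92443909 -179.97284455] 0.08502633700894179
scene rack [218, 170, 344, 230] 0.89
scene end_red [333, 167, 355, 188] 0.65
scene end_black [214, 220, 234, 248] 0.78
scene coasters [270, 258, 307, 280] 0.93
scene coasters [335, 199, 366, 220] 0.71
scene coasters [297, 228, 340, 252] 0.66
scene coasters [364, 222, 388, 239] 0.57
scene tape [231, 220, 262, 245] 0.75
scene jigger [399, 163, 409, 185] 0.72
scene cup [178, 264, 208, 305] 0.87
side rack [344, 168, 378, 280] 0.8
side end_red [342, 278, 383, 293] 0.65
side end_black [347, 165, 379, 182] 0.6
side coasters [290, 237, 328, 266] 0.96
side coasters [283, 199, 320, 220] 0.83
side coasters [359, 190, 367, 218] 0.71
side coasters [252, 231, 280, 253] 0.65
side tape [340, 172, 372, 199] 0.66
side tealight [353, 256, 355, 269] 0.45
side tealight [316, 131, 333, 152] 0.23
side jigger [287, 317, 308, 351] 0.89
side cup [313, 133, 331, 150] 0.75
side cup [360, 216, 366, 247] 0.21
```

```bash
python3 - <<'E'
import cv2, numpy as np
a=cv2.imread('pics/scene1.png')[140:320,150:430]; b=cv2.imread('pics/side1.png')[120:360,230:400]
a=cv2.resize(a,None,fx=2.6,fy=2.6,interpolation=cv2.INTER_CUBIC)
cv2.imwrite('pics/s1z.png',a); cv2.imwrite('pics/d1z.png',cv2.resize(b,None,fx=2.5,fy=2.5,interpolation=cv2.INTER_CUBIC))
for c in ['scene1','side1']:
    d=np.load(c+'.npz'); print(c,-d['R'].T@d['t'],d['R'][2],d['camera_matrix'][0,0],d['D'])
E
```

```text
scene1 [-0.25235719  0.81167196  0.73020868] [ 0.59465422 -0.62003838 -0.51179954] 488.82618256663227 [0.0277527 0.        0.        0.        0.       ]
side1 [ 0.54801138 -0.75997978  0.7092435 ] [-0.0347604   0.76939497 -0.63782685] 369.58192259381025 [-0.0876433  0.         0.         0.         0.       ]
```

View pics/s1z.png

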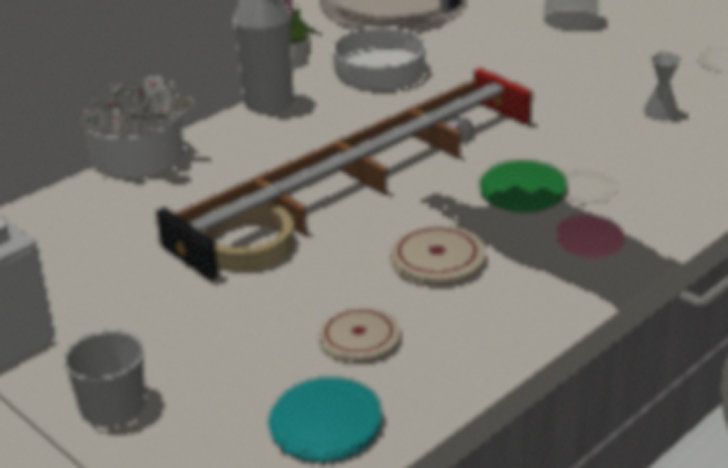

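View pics/d1z.png

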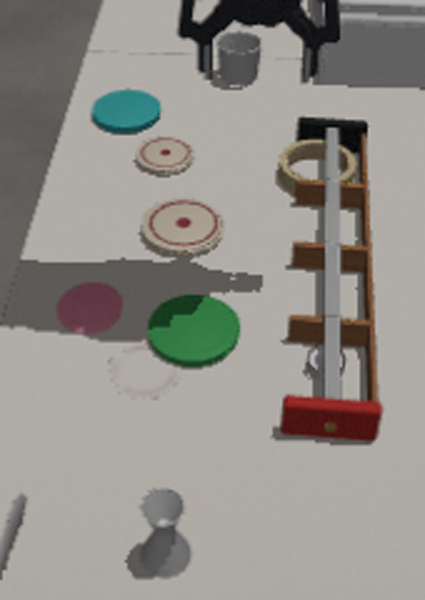

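Red cheek is at the right end (side zoom 330,418), so gap b is the third. Tape is in a and the tealight in d. The target is the larger cream disc at side px (303,210) / scene px (318,240). The smaller cream, turquoise, green and pink discs are look-alikes.

```bash
cat > h.py <<'E'
import cv2, numpy as np
def cloud(d):
    h,w=d['depth'].shape
    u,v=np.meshgrid(np.arange(w,dtype=float),np.arange(h,dtype=float))
    n=cv2.undistortPoints(np.stack([u,v],-1).reshape(-1,1,2),d['camera_matrix'],d['D']).reshape(h,w,2)
    z=d['depth']; pc=np.dstack([n[...,0]*z,n[...,1]*z,z])
    return (pc-d['t'])@d['R'], n
def onplane(d,uv,z):
    n=cv2.undistortPoints(np.float64(uv).reshape(-1,1,2),d['camera_matrix'],d['D']).reshape(-1,2)
    r=np.c_[n,np.ones(len(n))]@d['R']; c=-d['R'].T@d['t']
    return c+r*((z-c[2])/r[:,2])[:,None]
def wristcam(bot,cams):
    from scipy.spatial.transform import Rotation as Ro
    o=bot.get_obs(); d=dict(cams.camera('wrist'))
    T=np.eye(4);T[:3,:3]=Ro.from_euler('xyz',o['tcp_rot'],degrees=True).as_matrix();T[:3,3]=o['ee_pos']
    M=np.linalg.inv(T@d['mount']); d['R']=M[:3,:3]; d['t']=M[:3,3]; return d,o
E
python3 - <<'E'
from h import *
for c,boxes in [('scene1',{'rack':(205,165,360,250),'co':(297,226,341,253)}),('side1',{'rack':(335,160,390,300),'co':(283,196,322,223)})]:
    d=dict(np.load(c+'.npz')); P,_=cloud(d); f=d['frame'].astype(int)
    hsv=cv2.cvtColor(d['frame'],cv2.COLOR_BGR2HSV)
    l,t,r,b=boxes['rack']; sub=np.s_[t:b,l:r]; Q=P[sub]; H=hsv[sub].astype(int); ok=(d['depth'][sub]>0)
    red=ok&((H[...,0]<5)|(H[...,0]>174))&(H[...,1]>170)
    blk=ok&(H[...,2]<50)&(Q[...,2]>.008)&(Q[...,2]<.06)
    print(c)
    for n,m in(('red',red),('blk',blk)):
        q=Q[m]; print(n,len(q),np.median(q,0).round(4),q[q[:,2]>np.percentile(q[:,2],70)].mean(0).round(4), q[:,2].max().round(4))
    rail=ok&(Q[...,2]>.036)&(Q[...,2]<.044)&(H[...,1]<60)&(H[...,2]>90)
    q=Q[rail]; 
    vx=cv2.fitLine(q[:,:2].astype(np.float32),cv2.DIST_HUBER,0,.01,.01).ravel(); print('rail',len(q),vx.round(4),np.degrees(np.arctan2(vx[1],vx[0])).round(2),q[:,2].mean())
    l,t,r,b=boxes['co']; sub=np.s_[t:b,l:r]; Q=P[sub].reshape(-1,3); m=(Q[:,2]>.0075)&(Q[:,2]<.018); q=Q[m]
    (x,y),rad=cv2.minEnclosingCircle(q[:,:2].astype(np.float32)); print('co',len(q),q.mean(0).round(4),x,y,rad)
    floor=P[300:330,300:330] if c=='side1' else P[255:265,350:365]; print('floor z',np.median(floor[...,2]),floor[...,2].std())
E
```

```text
scene1
red 129 [ 0.6058 -0.2217  0.0297] [ 0.6188 -0.222   0.0425] 0.048
blk 293 [0.6372 0.2303 0.0323] [0.6406 0.2278 0.0447] 0.0492
rail 512 [0.04   0.9992 0.6391 0.0068] 87.7 0.03957706031851872
co 601 [0.4677 0.0541 0.012 ] 0.47029364109039307 0.05265964940190315 0.04869820550084114
floor z -0.0006112832034861806 0.0594954915928408
side1
red 520 [ 0.6294 -0.2328  0.0343] [ 0.6305 -0.2292  0.046 ] 0.0502
blk 250 [0.6659 0.2193 0.0324] [0.6487 0.2221 0.0454] 0.0495
rail 635 [ 0.0396  0.9992  0.6382 -0.0265] 87.73 0.04040159378330184
co 570 [0.4704 0.0488 0.0127] 0.4696546196937561 0.051961082965135574 0.04912164807319641
floor z 0.0004166637671710868 0.05408196413108567
```

Call:
apply_moves(
  commands=[
    [0.02,0.02,0.045,0.04,-1],
    [0.04,0.04,0.09,0.04,-1],
    [0.08,0.06,0.13,0.04,-1],
    [0.12,0.075,0.169,0.04,-1],
    [0.16,0.075,0.169,0.04,-1],
    [0.17,0.075,0.169,0.04,-1],
    [0.17,0.075,0.169,0.04,-1],
    [0.17,0.075,0.169,0.04,-1],
  ],
)

```text
time: 1.7
ee_pos: [0.6251, -0.1689, 0.0621]
tcp_rot: [95.1, 90.0, 2.8]
wrist_force: [0.3, 0.0, 1.0]
opening: -0.0003
```

Call:
apply_moves(
  commands=[
    [0.01,0,0,0,-1],
    [0.018,0,0,0,-1],
    [0.02,0,0,0,-1],
    [0.021,0,0,0,-1],
    [0.022,0,0,0,-1],
    [0.022,0,0,0,-1],
  ],
)

```text
time: 2.3
ee_pos: [0.6252, -0.1688, 0.0403]
tcp_rot: [82.5, 90.0, -9.8]
wrist_force: [-0.4, -0.7, 0.7]
opening: 0.0
```

```bash
python3 - <<'E'
from h import *
from workcell import bot,cams
d,o=wristcam(bot,cams); cv2.imwrite('pics/w1.png',d['frame']); print(o['wrist_force'],o['ee_pos'],o['tcp_rot'])
E
```

```text
[-0.35166528 -0.71204904  0.71841218] [ 0.6252178  -0.16884646  0.04027077] [82.48051771 89.96926243 -9.80400918]
```

View pics/w1.png

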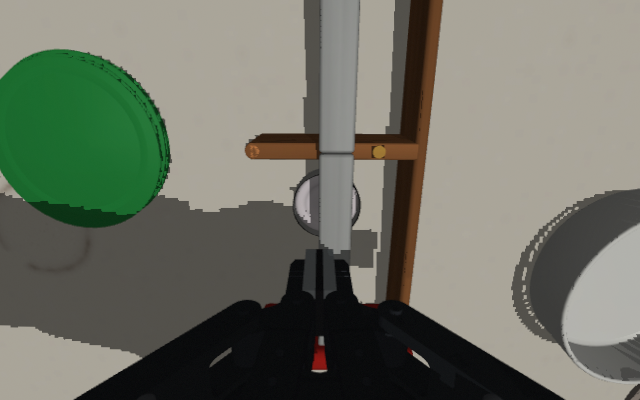

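The right-hand finger sits over the rail (rail px 320–350 at row 250), with the tealight under the rail beyond it at (326,203). The tip is just about to touch.

Call:
apply_moves(
  commands=[
    [0.001,0,0,0,-1],
    [0.0015,0,0,0,-1],
  ],
)

```text
time: 2.55
ee_pos: [0.6254, -0.169, 0.04]
tcp_rot: [80.9, 89.9, -11.3]
wrist_force: [-4.5, 1.1, 9.6]
opening: -0.0004
```

Call:
apply_moves(
  commands=[
    [0.001,0,0,0,-1],
    [0.001,0,0,0,-1],
  ],
)

```text
time: 2.75
ee_pos: [0.6254, -0.169, 0.0401]
tcp_rot: [82.2, 89.9, -10.1]
wrist_force: [-3.8, 1.0, 5.6]
opening: -0.0003
```

Call:
apply_moves(
  commands=[
    [0.001,0,-0.015,0,-1],
    [0.001,0,-0.03,0,-1],
    [0.001,0,-0.045,0,-1],
    [0.001,0,-0.06,0,-1],
    [0.001,0,-0.075,0,-1],
    [0.001,0,-0.09,0,-1],
    [0.001,0,-0.105,0,-1],
    [0.001,0,-0.112,0,-1],
    [0.001,0,-0.112,0,-1],
  ],
)

```text
time: 3.65
ee_pos: [0.6306, -0.0552, 0.0401]
tcp_rot: [95.5, 89.8, 3.3]
wrist_force: [0.4, 2.2, 6.5]
opening: -0.0001
```

Call:
apply_moves(
  commands=[
    [0.001,0,-0.015,0,-1],
    [0.001,0,-0.03,0,-1],
    [0.001,0,-0.045,0,-1],
    [0.001,0,-0.06,0,-1],
    [0.001,0,-0.075,0,-1],
    [0.001,0,-0.09,0,-1],
    [0.001,0,-0.105,0,-1],
    [0.001,0,-0.112,0,-1],
    [0.001,0,-0.112,0,-1],
  ],
)

```text
time: 4.55
ee_pos: [0.6352, 0.0587, 0.0401]
tcp_rot: [103.3, 89.7, 11.2]
wrist_force: [0.6, 2.4, 5.2]
opening: -0.0006
```

Call:
apply_moves(
  commands=[
    [-0.03,0,0,0,-1],
    [-0.07,0,0,0,-0.5],
    [-0.11,0,0,0,0],
    [-0.11,-0.04,0,0,0.2],
    [-0.11,-0.08,0,0,0.2],
    [-0.11,-0.12,0,0,0.2],
    [-0.11,-0.16,0,0,0.2],
    [-0.11,-0.2,0,0,0.2],
    [-0.11,-0.235,0,0,0.2],
    [-0.11,-0.235,0,0,0.2],
  ],
)

```text
time: 5.55
ee_pos: [0.3966, 0.0678, 0.1492]
tcp_rot: [108.4, 89.6, 16.4]
wrist_force: [1.3, 0.0, 0.6]
opening: 0.0512
```

```bash
python3 -c "
from workcell import bot
o=bot.get_obs();print(o['q'],o['ee_pos'],o['tcp_rot'],o['opening'])"
```

```text
[ 9.67631444e+00 -1.66193113e+01 -1.88431628e+01  8.74197357e+01
  4.19477353e-02  1.01717653e+02] [0.39656822 0.0678296  0.14920063] [108.43006955  89.64112722  16.38886191] 0.05124128593916475
```

Call:
apply_moves(
  commands=[
    [0,0.003,0.016,-0.15,0.2],
    [0,0.003,0.016,-0.3,0.2],
    [0,0.003,0.016,-0.45,0.2],
    [0,0.003,0.016,-0.6,0.2],
    [0,0.003,0.016,-0.75,0.2],
    [0,0.003,0.016,-0.9,0.2],
    [0,0.003,0.016,-1.05,0.2],
    [0,0.003,0.016,-1.2,0.2],
    [0,0.003,0.016,-1.35,0.2],
    [0,0.003,0.016,-1.5,0.2],
    [0,0.003,0.016,-1.571,0.2],
    [0,0.003,0.016,-1.571,0.2],
  ],
)

```text
time: 6.75
ee_pos: [0.3992, 0.0522, 0.1491]
tcp_rot: [21.1, 89.6, 19.2]
wrist_force: [0.1, 0.3, -0.5]
opening: 0.0514
```

Call:
apply_moves(
  commands=[
    [0.04,0,0,0,0.2],
    [0.08,0,0,0,0.2],
    [0.12,0,0,0,0.2],
    [0.135,0,0,0,0.2],
    [0.14,0,0,0,0.2],
    [0.14,0,0,0,0.2],
  ],
)

```text
time: 7.35
ee_pos: [0.3999, 0.0526, 0.0089]
tcp_rot: [22.9, 89.7, 20.8]
wrist_force: [-0.1, 0.4, 0.7]
opening: 0.0516
```

```bash
python3 - <<'E'
from h import *
from workcell import bot,cams
d=cams.camera('side'); cv2.imwrite('pics/d2.png',cv2.resize(d['frame'][120:310,240:400],None,fx=3.5,fy=3.1,interpolation=cv2.INTER_CUBIC))
o=bot.get_obs();print(o['ee_pos'],o['wrist_force'],o['q'])
E
```

```text
[0.40047553 0.05265399 0.00981694] [-0.23195089 -0.47912484 -0.12194655] [  7.43470693 -14.20138535 -32.44795799  71.35721941   0.07866243
   9.43866259]
```

View pics/d2.png

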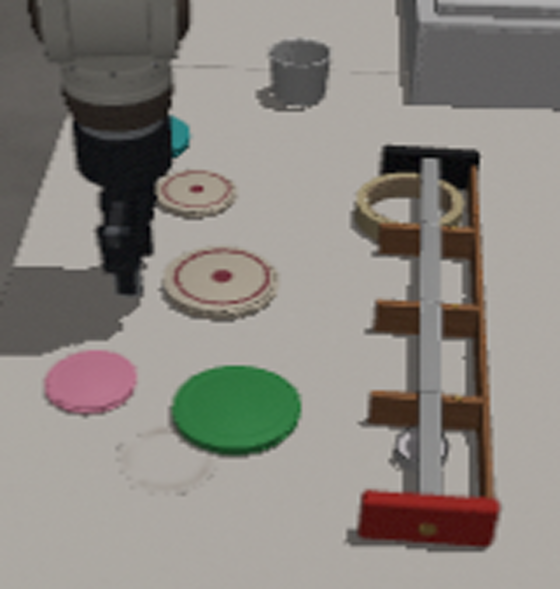

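Fingers are behind the large cream disc (centre at (222,277)); the other discs are clear of the path. Next I feel for the worktop.

Call:
apply_moves(
  commands=[
    [0.002,0,0,0,0.2],
    [0.004,0,0,0,0.2],
    [0.006,0,0,0,0.2],
    [0.006,0,0,0,0.2],
  ],
)

```text
time: 7.8
ee_pos: [0.4005, 0.0527, 0.0038]
tcp_rot: [20.5, 89.6, 18.5]
wrist_force: [0.3, 0.3, 0.4]
opening: 0.0514
```

Call:
apply_moves(
  commands=[
    [0.0015,0,0,0,0.2],
    [0.003,0,0,0,0.2],
    [0.003,0,0,0,0.2],
  ],
)

```text
time: 8.1
ee_pos: [0.4004, 0.0526, 0.0006]
tcp_rot: [20.8, 89.6, 18.8]
wrist_force: [-0.4, -0.1, 0.2]
opening: 0.0516
```

Call:
apply_moves(
  commands=[
    [0.001,0,0,0,0.2],
    [0.002,0,0,0,0.2],
    [0.002,0,0,0,0.2],
  ],
)

```text
time: 8.4
ee_pos: [0.4003, 0.0526, -0.0016]
tcp_rot: [21.3, 89.6, 19.3]
wrist_force: [-0.7, 0.6, 0.5]
opening: 0.0513
```

Call:
apply_moves(
  commands=[
    [0.001,0,0,0,0.2],
    [0.002,0,0,0,0.2],
    [0.002,0,0,0,0.2],
  ],
)

```text
time: 8.7
ee_pos: [0.4004, 0.0526, -0.0032]
tcp_rot: [20.3, 89.6, 18.3]
wrist_force: [-1.6, -0.4, 5.2]
opening: 0.051
```

Call:
apply_moves(
  commands=[
    [-0.0035,0.0025,0,0,0.2],
    [-0.0035,0.003,0.008,0,0.2],
    [-0.0035,0.0035,0.016,0,0.2],
    [-0.0035,0.004,0.024,0,0.2],
    [-0.0035,0.0045,0.032,0,0.2],
    [-0.0035,0.005,0.04,0,0.2],
    [-0.0035,0.006,0.05,0,0.2],
    [-0.0035,0.007,0.06,0,0.2],
    [-0.0035,0.008,0.07,0,0.2],
    [-0.0035,0.009,0.08,0,0.2],
    [-0.0035,0.01,0.088,0,0.2],
    [-0.0035,0.01,0.088,0,0.2],
  ],
)

```text
time: 9.9
ee_pos: [0.4897, 0.0596, 0.0008]
tcp_rot: [19.8, 89.6, 17.8]
wrist_force: [-0.2, -0.2, -0.6]
opening: 0.0512
```

```bash
cat > chk.py <<'E'
from h import *
from workcell import bot,cams
import sys
o=bot.get_obs();print(o['time'],o['ee_pos'],o['wrist_force'])
O=np.array([.639,-.001]); ey=np.array([.04,.9992]); ex=np.array([.9992,-.04])
for c in ['side','scene']:
    d=cams.camera(c); P,_=cloud(d)
    rs=cams.spot_in('coasters',c)[:5]
    for r in rs:
        l,t,rr,b=[int(round(v)) for v in r['rect']]; Q=P[t-1:b+2,l-1:rr+2].reshape(-1,3)
        m=(Q[:,2]>.0075)&(Q[:,2]<.016); q=Q[m]
        if len(q)<20: continue
        (x,y),rad=cv2.minEnclosingCircle(q[:,:2].astype(np.float32)); p=np.array([x,y])
        print(c,round(r['confidence'],2),r['rect'],p.round(4),round(rad,4),'rack',round((p-O)@ex,4),round((p-O)@ey,4))
    if c=='side': f=d['frame'][120:310,240:400]
    else: g=d['frame'][150:300,200:400]
cv2.imwrite(sys.argv[1],np.hstack([cv2.resize(f,(380,450),interpolation=cv2.INTER_CUBIC),cv2.resize(g,(420,450),interpolation=cv2.INTER_CUBIC)]))
E
python3 chk.py pics/c3.png
```

```text
9.9 [0.48966217 0.05961964 0.0008    ] [-0.24987562 -0.15246686 -0.59621034]
side 0.96 [265.8, 154.8, 295.8, 177.3] [0.3932 0.2706] 0.0761 rack -0.2565 0.2616
side 0.81 [307.0, 197.7, 342.4, 220.4] [0.5323 0.0495] 0.0571 rack -0.1086 0.0462
side 0.8 [289.1, 236.6, 326.6, 266.4] [ 0.4959 -0.1088] 0.0484 rack -0.1387 -0.1134
side 0.77 [249.8, 233.4, 278.0, 253.2] [ 0.3816 -0.082 ] 0.0358 rack -0.2539 -0.0912
side 0.65 [351.8, 254.9, 367.1, 272.7] [ 0.6291 -0.1358] 0.0297 rack -0.0045 -0.1351
scene 0.97 [252.3, 284.6, 298.2, 320.0] [0.3729 0.29  ] 0.0506 rack -0.2775 0.2801
scene 0.88 [270.2, 258.1, 305.6, 278.0] [0.4346 0.1922] 0.0376 rack -0.212 0.1848
scene 0.76 [337.2, 199.9, 367.4, 220.3] [ 0.4953 -0.1086] 0.0501 rack -0.1393 -0.1133
scene 0.74 [364.0, 223.5, 388.5, 240.4] [ 0.3834 -0.0817] 0.0346 rack -0.2521 -0.0908
scene 0.68 [277.0, 222.8, 317.2, 239.7] [0.5274 0.0676] 0.0543 rack -0.1143 0.0641
```

View pics/c3.png

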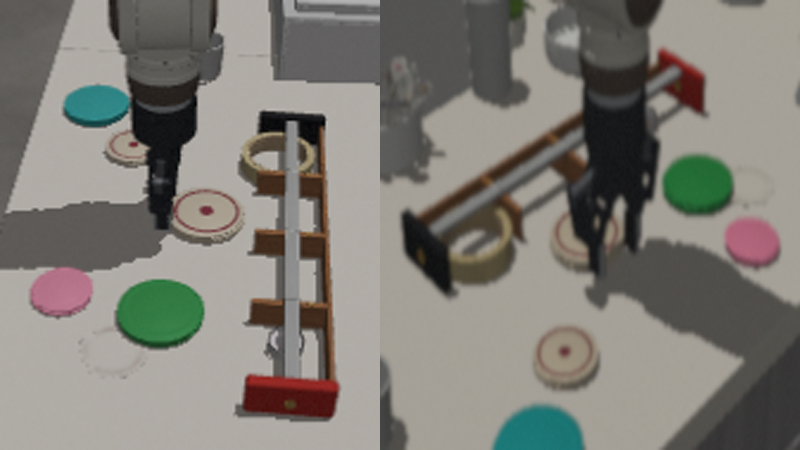

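Disc is cradled at (207,211) left panel, heading between divider noses (258,183) and (254,243). I'll measure the disc's centre dot and the dividers accurately.

```bash
cat > m.py <<'E'
from h import *
from workcell import bot,cams
O=np.array([.639,-.001]); ey=np.array([.04,.9992]); ex=np.array([.9992,-.04])
d=cams.camera('side'); P,_=cloud(d); H=cv2.cvtColor(d['frame'],cv2.COLOR_BGR2HSV).astype(int)
rk=np.dstack([(P[...,:2]-O)@ex,(P[...,:2]-O)@ey,P[...,2]])
br=(H[...,0]>5)&(H[...,0]<16)&(H[...,1]>110)&(rk[...,0]>-.05)&(rk[...,0]<-.012)&(rk[...,2]>.031)&(rk[...,2]<.038)
for y0 in(-.112,0,.112):
    q=rk[br&(abs(rk[...,1]-y0)<.02)]; print('divider',y0,len(q),q.mean(0).round(4) if len(q) else '',q[:,0].min() if len(q) else '')
dr=((H[...,0]<8)|(H[...,0]>168))&(H[...,1]>70)&(rk[...,2]>.005)&(rk[...,2]<.018)&(abs(rk[...,1]-.055)<.06)&(rk[...,0]<.04)&(rk[...,0]>-.17)
q=rk[dr][:,:2]; print('ring',len(q),q.min(0),q.max(0))
(e,_)=cv2.minEnclosingCircle(q.astype(np.float32)); dist=np.hypot(*(q-e).T); print('centre',e,'dot',q[dist<.015].mean(0), 'TCP rack', [(bot.get_obs()['ee_pos'][:2]-O)@v for v in(ex,ey)])
E
python3 m.py
```

```text
divider -0.112 31 [-0.0261 -0.1136  0.034 ] -0.04080331006399807
divider 0 25 [-0.0259 -0.001   0.0342] -0.038994819258903794
divider 0.112 26 [-0.0257  0.1114  0.034 ] -0.04208754205461448
ring 78 [-0.14088091  0.01497996] [-0.06225949  0.09497436]
centre (-0.10314560681581497, 0.05538533627986908) dot [-0.10190371  0.05601472] TCP rack [np.float64(-0.15293124649345274), np.float64(0.05444080649811388)]
```

Call:
apply_moves(
  commands=[
    [0.0005,0,0.01,0,0.2],
    [0.0005,0,0.02,0,0.2],
    [0.0005,0,0.03,0,0.2],
    [0.0005,0,0.04,0,0.2],
    [0.0005,0,0.05,0,0.2],
    [0.0005,0,0.06,0,0.2],
    [0.0005,0,0.068,0,0.2],
    [0.0005,0,0.076,0,0.2],
    [0.0005,0,0.082,0,0.2],
    [0.0005,0,0.086,0,0.2],
    [0.0005,0,0.088,0,0.2],
    [0.0005,0,0.088,0,0.2],
  ],
)

```text
time: 11.35
ee_pos: [0.5764, 0.0564, 0.0009]
tcp_rot: [20.4, 89.6, 18.4]
wrist_force: [-0.2, 0.4, 0.7]
opening: 0.0512
```

Call:
apply_moves(
  commands=[
    [0,0,0.002,0,0.2],
    [0,0,0.003,0,0.2],
    [0,0,0.003,0,0.2],
  ],
)

```text
time: 11.65
ee_pos: [0.5795, 0.0563, 0.001]
tcp_rot: [20.4, 89.6, 18.4]
wrist_force: [1.0, -0.6, 0.0]
opening: 0.051
```

```bash
python3 m.py
```

```text
divider -0.112 34 [-0.0265 -0.1136  0.0337] -0.040797378316562216
divider 0 25 [-0.0261 -0.0014  0.0342] -0.03899478633413946
divider 0.112 25 [-0.0256  0.111   0.034 ] -0.04206911536866407
ring 53 [-0.05040245  0.0282728 ] [0.02479181 0.0966587 ]
centre (-0.013351679779589176, 0.05675821751356125) dot [-0.01278663  0.05542436] TCP rack [np.float64(-0.0618087869290628), np.float64(0.05490620467968685)]
```

Disc is about 3 mm short of the wall; I'll creep on until the wall pushes back.

Call:
apply_moves(
  commands=[
    [0,0,0.001,0,0.2],
    [0,0,0.002,0,0.2],
    [0,0,0.003,0,0.2],
    [0,0,0.003,0,0.2],
  ],
)

```text
time: 12.1
ee_pos: [0.5826, 0.0562, 0.001]
tcp_rot: [20.3, 89.6, 18.3]
wrist_force: [-0.9, -0.0, -0.5]
opening: 0.0509
```

Call:
apply_moves(
  commands=[
    [0,0,0.001,0,0.2],
    [0,0,0.0015,0,0.2],
    [0,0,0.0015,0,0.2],
  ],
)

```text
time: 12.4
ee_pos: [0.5839, 0.0561, 0.0009]
tcp_rot: [22.0, 89.6, 20.0]
wrist_force: [-1.8, -0.2, 0.4]
opening: 0.0514
```

Call:
apply_moves(
  commands=[
    [0,0,0.001,0,0.2],
    [0,0,0.0015,0,0.2],
    [0,0,0.0015,0,0.2],
  ],
)

```text
time: 12.7
ee_pos: [0.5843, 0.0561, 0.0007]
tcp_rot: [32.4, 89.8, 30.4]
wrist_force: [-7.3, 0.3, 2.2]
opening: 0.0511
```

The wall pushes back with 7 N, so the disc is home. Now back off, lift and check.

Call:
apply_moves(
  commands=[
    [0,0,-0.01,0,0.2],
    [0,0,-0.03,0,0.2],
    [0,0,-0.05,0,0.2],
    [-0.03,0,-0.06,0,0.2],
    [-0.07,0,-0.08,0,0.2],
    [-0.11,0,-0.12,0,0.2],
    [-0.15,0,-0.16,0,0.2],
    [-0.15,0,-0.18,0,0.2],
    [-0.15,0,-0.18,0,0.2],
  ],
)

```text
time: 13.6
ee_pos: [0.4024, 0.0623, 0.1527]
tcp_rot: [20.9, 89.5, 19.0]
wrist_force: [1.5, 0.6, -0.9]
opening: 0.0512
```

```bash
python3 m.py; python3 chk.py pics/c4.png | head -1
```

```text
divider -0.112 32 [-0.026  -0.1138  0.034 ] -0.04081613680155368
divider 0 26 [-0.0263 -0.0009  0.0339] -0.039060131860300405
divider 0.112 25 [-0.0249  0.1111  0.0344] -0.0420745659379474
ring 59 [-0.04815855  0.02827635] [0.03054566 0.0969114 ]
centre (-0.008711478672921658, 0.05701816827058792) dot [-0.01095283  0.05581232] TCP rack [np.float64(-0.23780164439076767), np.float64(0.053778736314854414)]
13.65 [0.4035399  0.06224774 0.15141019] [ 0.4056639  -0.45988791 -0.51257982]
```

View pics/c4.png

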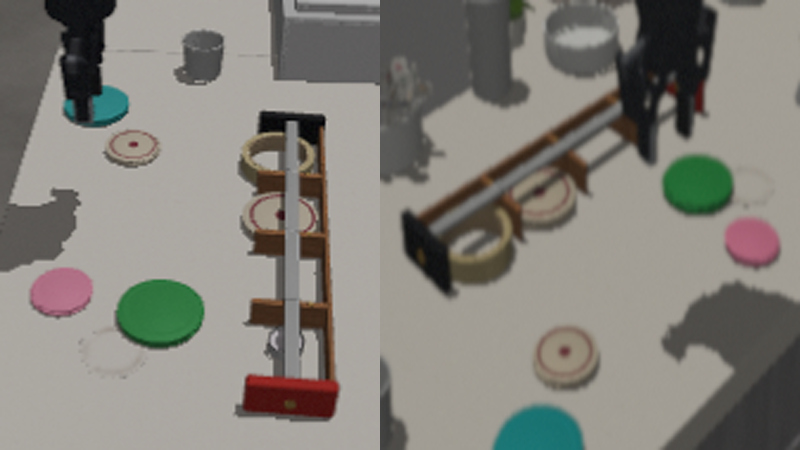

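The disc lies flat in gap b, the third from red, at (282,215) in the left panel. It is under the rail and against the back wall, with the tape, tealight and other discs in place. Handing in.

```bash
python3 -c "
from workcell import bot
print(bot.job_done())"
```

```text
the job is handed in; nothing more can be done
None
```

I counted the gaps by touch, pushed the coasters home in the third gap and handed the job in at about 13.7 s of the 64 s allowed. The hand-in gives no verdict.

- **Counting:** The red cheek is at the rack's right end, so the gaps count d, c, b and the third is gap b. I slid one fingertip along the rail from d through c to b in continuous contact, with about 5–10 N at the start and at each of the gaps.
- **Pushing:** I pushed the larger cream stack flat along the worktop with two half-open fingers until the back wall pushed back with about 7 N. Then I backed off and lifted clear.
- **Last checks:** The final images put the stack's centre at rack x about -9 to -11 mm (home is -9.5) and y about +56 to +57 mm (gap centre +56). It looks flat and untouched by the gripper. The tape, tealight, cup and look-alikes look unmoved. The jigger was outside the final crop, but the arm never went near it.
- **What disagreed:** The ring fit and the centre-dot reading of the stack's x differ by about 2 mm, because the rail hides part of it. During the push, one depth-based position check was spoiled by the fingers blocking the view, so I used the ring and dot measurement instead.

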